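# Slide the dish stage to the red stop

## Robot

A 7-joint arm with a two-finger parallel gripper is mounted at the origin on a cart in front of the work surface, level with it; the furniture and walls round the work are solid. World frame = base frame: x ahead of the robot, y to its left, z up, the work surface at z = 0. Lengths are in mm, angles in rad, forces in N, time in s.
With the tool pointing down it reaches from about 400 to 850 mm from the base axis. Payload 4.5 kg.
Tool frame: the origin (TCP) lies between the finger pads; the fingertips stand 11 mm ahead of it and the grasp point (between the pads) lies 8 mm behind it (manip.finger_overhang is the distance from the TCP to the fingertips, in mm); z points along the fingers, y is the direction in which the jaws open and shut (so a half turn about z gives the same grasp; the last joint's range is limited). The gripper opens to 88 mm and grips with 3 to 60 N. Pads are 18 mm wide; open, the fingers measure 123 mm over their backs; the gripper's body (75 mm by 187 mm) begins 45 mm behind the grasp point.
Start: joints at [1.342, 0.689, -0.195, 1.565, 0.157, 0.902, -0.215], TCP at [162.395, -603.559, 215.843] pointing down, gripper open.
Joint ranges: [-3.01, 3.01], [-0.46, 2.08], [-1.47, 1.51], [0.13, 2.56], [-1, 4.14], [0.04, 2.09], [-2.66, 2.66]. Speed limits (rad/s): [2.57, 2.57, 3.14, 3.14, 3.14, 3.14, 3.14].

## Interface

Orientations are given as a unit quaternion [x, y, z, w].
In Python, from bench import read_state, cams, sign_off, manip gives the robot as it stands. The module is installed in compiled form; this text tells all that it offers.
- The arm moves only by the tool step_arm, never from a script. Its arguments are lists of equal length, an entry for each row: "slide": the shift along the tool's x, y, z in mm, a list of three; "delta_rot": the turn, a rotation vector about the tool's x, y, z in rad, a list of three; "jaw": the opening, from -1 (shut) to 1 (fully open). A call has 1 to 8 rows; each row shifts and turns the commanded pose from where the row before left it, along the tool's axes as they then stand; what a row does not reach is not made up. A row lasts 1/8 s, in which the tool goes at most 62.5 mm and 10.7 degrees, less where a joint would pass 70% of its speed; a pose out of reach is approached as far as the arm can. A call is refused whole if a number of a shift passes 62.5 or a number of a turn 0.188, either way. A call with a gripper value outside its range is refused whole. The fingers move at their own pace and stop on an object; "squeeze" is the grip in N (left out, the last holds). Time passes only in rows, so rows that do not move let the fingers close. It gives the time, the measured TCP pose, the force and the opening at its end, in the units of the state.
- read_state(): the state, without advancing time (a new reading comes with each control period).
- cams.get_image(name): name is "scene" or "top" or "wrist"; returns the picture (480x640x3 uint8, red, green, blue); there is no depth.
- cams.camera_params(name): a dict with "fx", "fy", "cx", "cy" (pixels), "R" (3x3) and "t" (3): a world point X has camera coordinates R X + t. Camera axes: x right, y down, z forward; pixel columns grow to the right and rows downward; lengths in mm; the calibration is good to about 2 mm. A picture is of the moment at which its call begins: read the wrist's pose just before it. camera_params takes no time and is no camera call; for the wrist camera it gives the pose at the moment of the call.
- sign_off(): hands the job in, once; it reports no verdict.
The state is a dict: "t": time; "qpos": joint angles; "joint_velocities": joint speeds; "tau": joint torques, N m; "eef_pos": TCP position; "tcp_rot": TCP orientation; "contact_force": force on the tool from outside, world axes, zero at the start; "torque": the same for the moment, N m; "gripper_width": opening from 0.0 (shut) to 1.0 (fully open).
Only numpy, scipy, OpenCV 4.12 (cv2) and the standard library are available. Lean on these libraries where they do the work, as an engineer would, in place of code of your own. Each camera call takes 0.05 s, during which the arm holds its last target. There are 200 camera calls.

## Task

On the focus rail, bring the dish to its viewing position: press the blue pad in the middle of the sliding stage to free its brake and, keeping the pad pressed, push the stage along the rail until it rests against the red stop, then let go so that the brake holds it there. Use only the fingertips or the outside of the fingers: do not force the stage along with its brake on, do not touch or lift the petri dish that rides on it, and leave the other things on the bench where they are.

Things in the scene. Friction and masses are not known exactly. Their poses are not given: they have to be found in the camera images.
- rail: Fixed straight focus rail, 480 mm long: dark foot plate 70 mm wide and 8 mm high, aluminium profile 44 mm wide up to 26 mm above the worktop. Origin: centre of its underside, on the worktop. Its y axis runs along the rail (to the robot's left at yaw 0), its x axis across it, away from the robot; the stage runs along y.
- stage_mid (a point): Middle of the grey sliding stage, on the rail's centre line, 40 mm above the worktop; axes as the rail's. The stage is 96 mm long along the rail, 64 mm wide, with a raised ridge across each end, 18 mm thick and 56 mm high above the worktop. Between the ridges lies a 60 mm long well with the blue pad. A stop touches the stage when stage_mid and the stop's origin are 60 mm apart horizontally.
- stage (a joint): Travel of the stage along the rail's +y from where it started, in m. With the brake on it takes about 20 N to force it along; with the pad pressed fully it slides with about 1 N.
- pad_top (a point): Centre of the top of the blue release pad with a white dot, in the middle of the stage, 52 mm across the rail by 56 mm along it; it moves with the pad. At rest 46 mm above the worktop, 10 mm lower than the ridges. A finger standing on it drags the stage along by rubbing, or pushes against the inside of a ridge, 30 mm from the pad's centre.
- release_pad (a joint): How far the blue pad is pressed down, in m: about 0 at rest (brake on), 0.006 fully down. The brake weakens as the pad goes down and is free from about 0.004 on. The spring force grows smoothly from 0 to about 7 N there, about 8 N fully down. Let go and it rises by itself and the brake grips again.
- red_stop: Red stop block clamped on the rail, 56 mm across the rail, 24 mm along it, up to 50 mm above the worktop, with a small black thumbscrew on its near side. Fixed. Origin: on the rail's centre line at worktop height, in the middle of the block. It is the marked stop; it may be on either side of the stage.
- black_stop: The same stop block in black, at the other side of the stage. Not the one to go to.
- dish: Loose clear petri dish, 60 mm across and 16 mm high, riding on the stage's dish plate: 76 x 76 mm, top 36 mm above the worktop, sticking out on the far side of the stage (rail +x), its centre 68 mm from the rail's centre line. Origin: centre of the dish's underside.
- phone: Bystander: black phone with a brown edge, 159 x 75 x 8 mm, lying flat in front of the rail. Origin: centre of its underside.
- mouse: Bystander: black computer mouse, 108 x 56 x 34 mm, in front of the rail. Origin: centre of its underside.
- usb_stick: Bystander: blue USB stick, 58 x 18 x 8 mm, in front of the rail. Origin: centre of its underside.
- vial: Bystander: small glass vial with dark cap, 22 mm across, 59 mm high, behind the rail. Origin: centre of its underside.
- beaker: Bystander: clear beaker, 60 mm across, 70 mm high, behind the rail. Origin: centre of its underside.
- crucible: Bystander: small cream crucible, 34 mm across, 36 mm high, to the right of the rail. Origin: centre of its underside.
Things that resemble listed ones, but are neither listed nor needed, are in the scene too. What is meant by the dish is not brown or yellow, and is the smaller of those in its own colour.

How it is judged:
By the outcome, as a careful person would: the job done as asked, in the order asked, and still so for the second after the job is handed in, with the robot touching nothing.
It also fails if it takes over 40 s, if anything falls off the work surface, if the arm or the gripper's body presses on something with over 40 N, if the wrist force passes 120 N, or if a joint passes its speed limit or range.

## Working session

There is one attempt and no reset: what is moved stays moved. The work goes in short steps, Python scripts to look and compute and a tool call to move; the robot and the scene stay as the last step left them, time stands still between calls to the robot, and variables do not carry over. Pictures are saved under pics/ and viewed, about 8 in all and at most 12, crops included, and the job is handed in when it is done.

Besides the shell and the picture viewer there is one more tool, called after "Call:" as name(argument=value, ...) on one line, values as JSON. step_arm: Moves the arm, as the interface text tells. Its arguments: {"type":"object","properties":{"slide":{"type":"array"},"delta_rot":{"type":"array"},"jaw":{"type":"array"},"squeeze":{"type":"number"}},"required":["slide","delta_rot","jaw"]}

```bash
mkdir -p pics
cat > h.py <<'E'
import numpy as np, cv2
from bench import read_state, cams, sign_off, manip
def grab(n,f):
    p=cams.camera_params(n); im=cams.get_image(n); cv2.imwrite('pics/'+f,im[:,:,::-1]); return im,p
def ray(p,u,v,z):
    R=np.array(p['R']);t=np.array(p['t']).ravel(); c=-R.T@t
    d=R.T@np.array([(u-p['cx'])/p['fx'],(v-p['cy'])/p['fy'],1]); return c+d*(z-c[2])/d[2]
def proj(p,X):
    x=np.array(p['R'])@np.array(X)+np.array(p['t']).ravel(); return p['fx']*x[0]/x[2]+p['cx'],p['fy']*x[1]/x[2]+p['cy']
def rays(p,u,v):
    R=np.array(p['R']);t=np.array(p['t']).ravel()
    d=R.T@np.array([(u-p['cx'])/p['fx'],(v-p['cy'])/p['fy'],1]); return -R.T@t,d/np.linalg.norm(d)
def tri(obs):
    A=np.zeros((3,3));b=np.zeros(3)
    for p,u,v in obs:
        c,d=rays(p,u,v);M=np.eye(3)-np.outer(d,d);A+=M;b+=M@c
    return np.linalg.solve(A,b)
E
python3 - <<'E'
from h import *
a,p=grab('top','top1.png'); b,q=grab('scene','scene1.png')
for x in (p,q): print(x['fx'],-np.array(x['R']).T@np.array(x['t']).ravel())
s=read_state();print(s['t'],s['eef_pos'],s['tcp_rot'],s['gripper_width'],s['contact_force'],manip.finger_overhang)
E
```

```text
495.3780605086948 [ 470.15668544  -54.13648786 1135.07447665]
456.2339596373186 [ 70.07525444 794.38064324 778.10326357]
0.1 [ 162.17691999 -602.97471813  215.09995417] [ 9.91373073e-01  1.31067804e-01 -1.65301947e-04 -7.95743763e-04] 0.9999438287182918 [0.71899993 0.25418697 0.43169112] 11.0
```

View pics/top1.png

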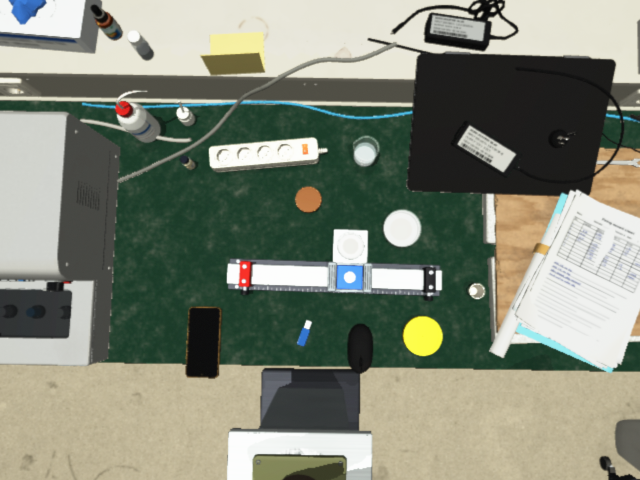

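View pics/scene1.png

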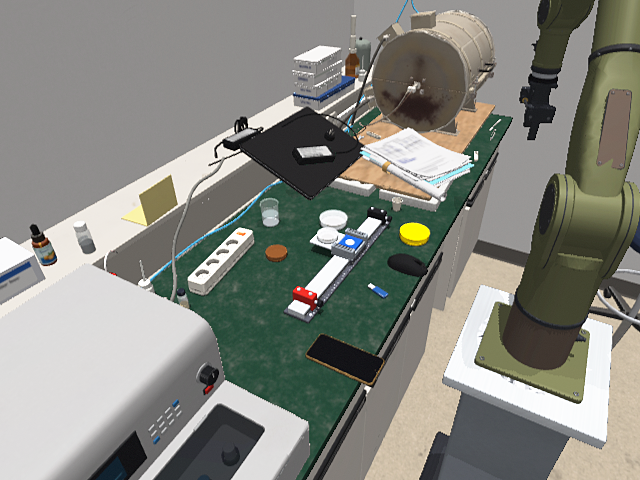

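The top view shows the rail from (228,275) to (441,280), the red stop at (245,276), the blue pad with its white dot at (349,277), and the black stop at (431,282). Four things could be the dish: the clear one on the stage plate (350,246), a larger clear one (402,228), a brown one (308,199) and a yellow one (423,336). The one on the plate fits, being the smaller of the clear pair. I'll measure now and confirm it in a crop.

Run:
```python
from h import *
T=cv2.imread('pics/top1.png');S=cv2.imread('pics/scene1.png');p=cams.camera_params('top');q=cams.camera_params('scene')
def blobs(im,lo,hi,box):
    h=cv2.cvtColor(im,cv2.COLOR_BGR2HSV);m=cv2.inRange(h,lo,hi);k=np.zeros_like(m);x0,y0,x1,y1=box;k[y0:y1,x0:x1]=m[y0:y1,x0:x1]
    c,_=cv2.findContours(cv2.morphologyEx(k,cv2.MORPH_CLOSE,np.ones((7,7))),0,2);c=max(c,key=cv2.contourArea);return cv2.minAreaRect(c)
bt=blobs(T,(100,120,80),(125,255,255),(325,255,375,300));bs=blobs(S,(100,120,80),(125,255,255),(330,230,370,262))
rt=blobs(T,(0,150,80),(8,255,255),(230,250,262,300));rs=blobs(S,(0,150,80),(8,255,255),(280,275,325,315))
print(bt,bs,rt,rs)
P=tri([(p,*bt[0]),(q,*bs[0])]);print('pad tri',P,'plane46',ray(p,*bt[0],46))
print('red tri',tri([(p,*rt[0]),(q,*rs[0])]),'plane50',ray(p,*rt[0],50))
for n,u,v in(('railL',228,275),('railR',441,280)):print(n,ray(p,u,v,20))
# rail foot plate edges: white profile mask
g=cv2.cvtColor(T,cv2.COLOR_BGR2HSV);m=cv2.inRange(g,(0,0,190),(180,40,255))
for c in range(262,326,8):
  r=np.where(m[255:300,c])[0]+255;print(c,r.min(),r.max(),ray(p,c,(r.min()+r.max())/2,26).round(1))
for c in range(378,420,8):
  r=np.where(m[255:300,c])[0]+255;print(c,r.min(),r.max(),ray(p,c,(r.min()+r.max())/2,26).round(1))
cv2.imwrite('pics/c.png',np.hstack([cv2.resize(T[215:305,222:448],None,fx=2.2,fy=2.2,interpolation=2),cv2.resize(S[200:290,300:435],(297,198))]))
```

```text
((349.3103332519531, 276.6731872558594), (25.836959838867188, 23.748207092285156), 2.6025619506835938) ((350.61834716796875, 241.21597290039062), (20.846155166625977, 12.846155166625977), 22.61986541748047) ((245.00001525878906, 273.5000305175781), (11.082679748535156, 25.257095336914062), 2.726310968399048) ((304.9707946777344, 296.59326171875), (27.30501937866211, 16.591590881347656), 31.429563522338867)
pad tri [ 492.05049678 -103.15895256   47.29959736] plane46 [ 493.05966908 -102.75676036   46.        ]
red tri [496.31689746 128.12692693  33.71806687] plane50 [496.00311578 125.47139452  50.        ]
railL [492.70710793 168.4968827   20.        ]
railR [ 489.6730508  -309.64420166   20.        ]
262 265 284 [495.   91.4  26. ]
270 265 284 [495.3  73.5  26. ]
278 265 284 [495.6  55.7  26. ]
286 266 284 [494.8  37.8  26. ]
294 266 285 [494.   19.9  26. ]
302 266 285 [494.3   2.   26. ]
310 267 285 [493.5 -15.9  26. ]
318 267 285 [493.8 -33.7  26. ]
378 269 287 [ 491.6 -167.7   26. ]
386 269 288 [ 490.8 -185.6   26. ]
394 269 288 [ 491.1 -203.4   26. ]
402 269 288 [ 491.4 -221.3   26. ]
410 270 288 [ 490.6 -239.1   26. ]
418 270 289 [ 489.8 -257.    26. ]
```

View pics/c.png

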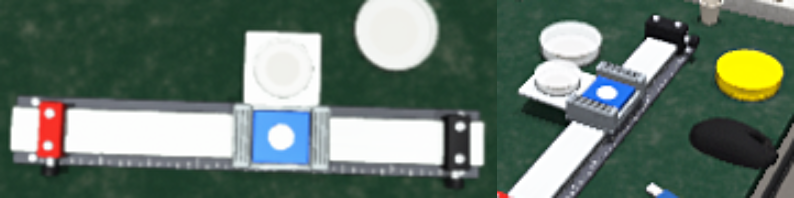

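The crop confirms it: the smaller clear dish rides on the stage plate, and the red stop is at the rail's +y end. The pad triangulates to z≈47, against 46 expected. The travel works out at about 168 mm. I'll rotate, shut the jaws and go above the pad.

Call:
step_arm(slide=[[0,0,0],[0,0,0],[32,-50,0],[32,-50,0],[32,-50,0],[32,-50,0],[32,-50,0],[32,-50,0]], delta_rot=[[0,0,0.139],[0,0,0.139],[0,0,0],[0,0,0],[0,0,0],[0,0,0],[0,0,0],[0,0,0]], jaw=[-1,-1,-1,-1,-1,-1,-1,-1], squeeze=10)

```text
t: 1.1
eef_pos: [359.7, -304.8, 215.7]
tcp_rot: [1.0, -0.008, 0.0, -0.0]
contact_force: [1.1, -0.1, -0.8]
gripper_width: 0.12
```

Call:
step_arm(slide=[[32.5,-51,0],[32.5,-51,0],[32.5,-51,0],[32.5,-51,0],[0,0,50],[0,0,40],[0,0,0],[0,0,0]], delta_rot=[[0,0,0],[0,0,0],[0,0,0],[0,0,0],[0,0,0],[0,0,0],[0,0,0],[0,0,0]], jaw=[-1,-1,-1,-1,-1,-1,-1,-1])

```text
t: 2.1
eef_pos: [492.6, -104.8, 126.8]
tcp_rot: [1.0, -0.008, 0.001, 0.0]
contact_force: [0.6, 0.6, 0.5]
gripper_width: 0.009
```

Run:
```python
from h import *
s=read_state();print(s['t'],s['eef_pos'],s['contact_force'],s['gripper_width'])
im,p=grab('wrist','w1.png')
h=cv2.cvtColor(im,cv2.COLOR_RGB2HSV);m=cv2.inRange(h,(100,120,80),(125,255,255))
c,_=cv2.findContours(m,0,2)
for k in sorted(c,key=cv2.contourArea)[-3:]:
  r=cv2.minAreaRect(k);print(r,ray(p,*r[0],46)); print([ray(p,*b,46).round(1) for b in cv2.boxPoints(r)])
print(proj(p,[493,-103,46]))
```

```text
2.1 [ 492.61767886 -104.84145072  126.76069683] [0.58027125 0.57220489 0.50679403] 0.009055282461683639
((335.0, 200.0), (0.0, 0.0), 0.0) [ 520.76467574 -117.07259858   46.        ]
[array([ 520.8, -117.1,   46. ]), array([ 520.8, -117.1,   46. ]), array([ 520.8, -117.1,   46. ]), array([ 520.8, -117.1,   46. ])]
((314.5, 238.0), (76.0, 85.0), 90.0) [ 495.58246447 -103.48120482   46.        ]
[array([521.4, -76.7,  46. ]), array([ 520.5, -131.2,   46. ]), array([ 468.2, -131.9,   46. ]), array([469.1, -74.1,  46. ])]
(np.float64(313.8431432053163), np.float64(241.75084416363347))
```

View pics/w1.png

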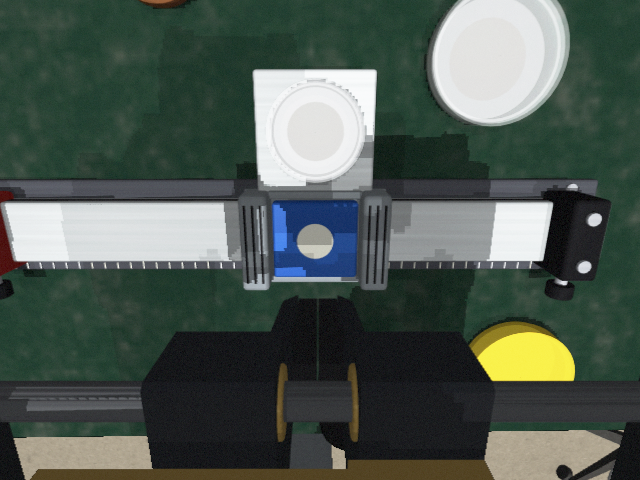

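The wrist view shows the blue pad centred at about (315,238), which gives (495,-103.5), between the two ridges. The rail is straight in the picture and the jaws are shut. I'll come down slowly.

Call:
step_arm(slide=[[1.5,0,30],[0,0,20],[0,0,8],[0,0,4],[0,0,3],[0,0,0],[0,0,0]], delta_rot=[[0,0,0],[0,0,0],[0,0,0],[0,0,0],[0,0,0],[0,0,0],[0,0,0]], jaw=[-1,-1,-1,-1,-1,-1,-1])

```text
t: 3.02
eef_pos: [493.7, -104.6, 61.2]
tcp_rot: [1.0, -0.008, 0.0, 0.0]
contact_force: [0.5, 0.7, 0.6]
gripper_width: 0.005
```

Call:
step_arm(slide=[[0,0,3],[0,0,2],[0,0,1],[0,0,1],[0,0,0],[0,0,0]], delta_rot=[[0,0,0],[0,0,0],[0,0,0],[0,0,0],[0,0,0],[0,0,0]], jaw=[-1,-1,-1,-1,-1,-1])

```text
t: 3.78
eef_pos: [493.5, -104.6, 53.8]
tcp_rot: [1.0, -0.008, 0.0, 0.0]
contact_force: [-0.8, 1.0, -0.3]
gripper_width: 0.009
```

Call:
step_arm(slide=[[0,0,1],[0,0,1],[0,0,0],[0,0,0]], delta_rot=[[0,0,0],[0,0,0],[0,0,0],[0,0,0]], jaw=[-1,-1,-1,-1])

```text
t: 4.28
eef_pos: [493.5, -104.5, 51.8]
tcp_rot: [1.0, -0.008, -0.0, 0.0]
contact_force: [0.8, -0.1, 0.4]
gripper_width: 0.009
```

Run:
```python
from h import *
s=read_state();print(s['t'],s['eef_pos'],s['contact_force'],s['torque'])
im,p=grab('scene','s2.png'); cv2.imwrite('pics/s2c.png',cv2.resize(im[190:300,270:430,::-1],None,fx=4,fy=4,interpolation=2))
```

```text
4.275 [ 493.49801147 -104.54236096   51.80024266] [ 0.80772254 -0.13142573  0.35059509] [ 0.05295275 -0.04116015  0.00934194]
```

View pics/s2c.png

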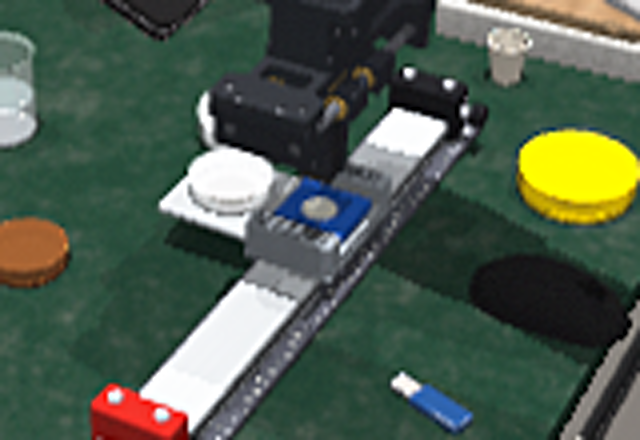

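The scene crop shows the fingertips, near crop (290,165), clearly off the pad at (320,205), with no contact force. The reported TCP and the picture disagree. I'll check this before moving again.

Run:
```python
from h import *
s=read_state();e=s['eef_pos'];print(s['t'],e,s['qpos'])
q=cams.camera_params('scene');t=cams.camera_params('top');w=cams.camera_params('wrist')
for z in (40.8,60,80,100,120): print(z,np.round(proj(q,[e[0],e[1],z]),1),'crop',np.round((np.array(proj(q,[e[0],e[1],z]))-[270,190])*4),'wrist',np.round(proj(w,[e[0],e[1],z]),0),'top',np.round(proj(t,[e[0],e[1],z]),0))
print('wristcam',-np.array(w['R']).T@np.array(w['t']).ravel(),np.array(w['R'])[2])
a,_=grab('top','t2.png');b,_=grab('wrist','w2.png');c=cv2.imread('pics/s2.png')
cv2.imwrite('pics/m.png',np.hstack([cv2.resize(a[180:340,250:450,::-1],(400,320),interpolation=2),cv2.resize(b[:,:,::-1],(400,320))]))
```

```text
4.325 [ 493.51932375 -104.55605094   51.82191395] [ 0.13238004  0.81495262 -0.02481243  2.05481994  0.06746102  0.27251192
 -1.53560692]
40.8 [349.9 242.7] crop [320. 211.] wrist [317. 284.] top [350. 277.]
60 [350.1 237. ] crop [320. 188.] wrist [316. 301.] top [350. 276.]
80 [350.3 230.9] crop [321. 163.] wrist [316. 323.] top [351. 276.]
100 [350.5 224.7] crop [322. 139.] wrist [316. 351.] top [351. 276.]
120 [350.7 218.3] crop [323. 113.] wrist [316. 387.] top [352. 276.]
wristcam [ 570.61103829 -106.02637325  220.79112442] [-0.30087102  0.00421328 -0.95365554]
```

View pics/m.png

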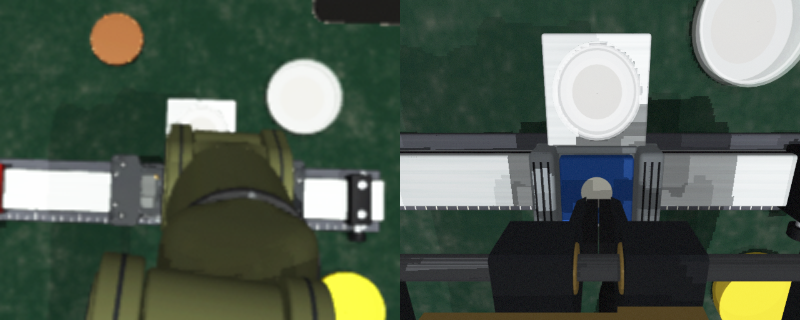

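The merged picture shows the shut fingertips end at full-frame wrist pixel (317,297), hiding the lower half of the dot. A tip standing on the pad should project to row 284 or above. I'll work out the real tip height.

Run:
```python
from h import *
w=cams.camera_params('wrist');e=read_state()['eef_pos']
for v in (293,297,300):
  c,d=rays(w,317,v)
  for x in (484.5,493.5,502.5):
    k=(x-c[0])/d[0];print(v,x,(c+k*d).round(1))
g=cv2.imread('pics/w2.png');s=cv2.imread('pics/s2.png')
g=cv2.convertScaleAbs(g[260:380,240:400],alpha=2.2);s=cv2.convertScaleAbs(s[190:270,300:400],alpha=1.8)
cv2.imwrite('pics/m2.png',np.hstack([cv2.resize(g,(400,300),interpolation=2),cv2.resize(s,(375,300),interpolation=2)]))
```

```text
293 484.5 [ 484.5 -104.7   31.9]
293 493.5 [ 493.5 -104.8   51.6]
293 502.5 [ 502.5 -104.9   71.4]
297 484.5 [ 484.5 -104.7   36.8]
297 493.5 [ 493.5 -104.8   56. ]
297 502.5 [ 502.5 -104.9   75.2]
300 484.5 [ 484.5 -104.7   40.3]
300 493.5 [ 493.5 -104.8   59.2]
300 502.5 [ 502.5 -104.9   78. ]
```

View pics/m2.png

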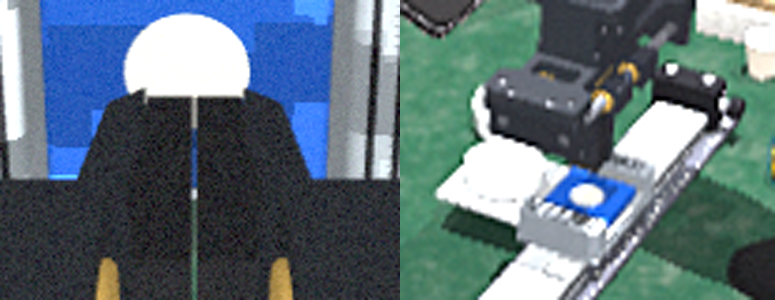

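Run:
```python
from h import *
q=cams.camera_params('scene');w=cams.camera_params('wrist')
for dy in (93,61,17):
  for z in (104,134): print(dy,z,[np.round(proj(q,[493+dx,-104.5+dy,z])) for dx in(-37,37)])
# scene block corners vs wrist block corners
s=cv2.imread('pics/s2.png')
for x in (484.5,502.5):
  for z in (41,70): print('tip',x,z,np.round(proj(q,[x,-87,z])),np.round(proj(w,[x,-87,z])))
# ray scene (356,234),(324,227) at several y
for u,v in ((356,234),(324,227),(354,224)):
  c,d=rays(q,u,v)
  print(u,v,[(c+d*((y-c[1])/d[1])).round(0) for y in(-104,-87,-61,-43,-12)])
```

```text
93 104 [array([347., 246.]), array([321., 238.])]
93 134 [array([348., 236.]), array([321., 228.])]
61 104 [array([353., 239.]), array([327., 231.])]
61 134 [array([354., 230.]), array([327., 222.])]
17 104 [array([361., 231.]), array([335., 223.])]
17 134 [array([361., 221.]), array([335., 213.])]
tip 484.5 41 [350. 247.] [282. 301.]
tip 484.5 70 [350. 238.] [276. 331.]
tip 502.5 41 [344. 245.] [280. 267.]
tip 502.5 70 [344. 236.] [274. 292.]
356 234 [array([ 476., -104.,   76.]), array([469., -87.,  89.]), array([457., -61., 110.]), array([449., -43., 124.]), array([435., -12., 148.])]
324 227 [array([ 573., -104.,   67.]), array([564., -87.,  80.]), array([549., -61., 101.]), array([539., -43., 115.]), array([522., -12., 140.])]
354 224 [array([ 483., -104.,  106.]), array([475., -87., 118.]), array([463., -61., 138.]), array([455., -43., 151.]), array([441., -12., 175.])]
```

The block's size and position, and the pad being in plain view, put the real tip at about z 70–75. The readout says 41, so the reported height is about 30 mm too low. Sideways it agrees. I'll go on down in small steps and judge contact by force.

Call:
step_arm(slide=[[0,0,5],[0,0,5],[0,0,4],[0,0,0],[0,0,0]], delta_rot=[[0,0,0],[0,0,0],[0,0,0],[0,0,0],[0,0,0]], jaw=[-1,-1,-1,-1,-1])

```text
t: 5.05
eef_pos: [493.5, -104.5, 37.8]
tcp_rot: [1.0, -0.008, 0.0, 0.0]
contact_force: [0.1, -1.0, -0.0]
gripper_width: -0.0
```

Run:
```python
from h import *
s=read_state();e=s['eef_pos'];print(s['t'],e,s['contact_force'])
b,w=grab('wrist','w3.png');a,q=grab('scene','s3.png')
g=cv2.convertScaleAbs(b[200:380,200:440,::-1],alpha=2.0);s=cv2.convertScaleAbs(a[190:270,300:400,::-1],alpha=1.8)
cv2.imwrite('pics/m3.png',np.hstack([cv2.resize(g,(400,300),interpolation=2),cv2.resize(s,(375,300),interpolation=2)]))
```

```text
5.05 [ 493.53427723 -104.51944259   37.80263276] [ 0.13566768 -1.03905624 -0.03753763]
```

View pics/m3.png

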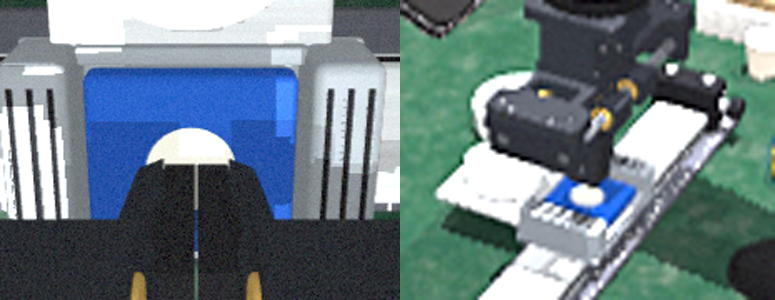

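The reported tip is at 27 with no force, and in both views the tip is still just above the pad near the dot. That confirms the height offset. The fingers are centred between the ridges and the block is clear of the dish, so I'll keep going down.

Call:
step_arm(slide=[[0,0,4],[0,0,3],[0,0,2],[0,0,0],[0,0,0]], delta_rot=[[0,0,0],[0,0,0],[0,0,0],[0,0,0],[0,0,0]], jaw=[-1,-1,-1,-1,-1])

```text
t: 5.78
eef_pos: [493.5, -104.6, 28.8]
tcp_rot: [1.0, -0.008, 0.0, 0.0]
contact_force: [0.6, -0.3, -0.3]
gripper_width: 0.005
```

Call:
step_arm(slide=[[0,0,2],[0,0,1],[0,0,0],[0,0,0]], delta_rot=[[0,0,0],[0,0,0],[0,0,0],[0,0,0]], jaw=[-1,-1,-1,-1])

```text
t: 6.28
eef_pos: [493.5, -104.5, 25.8]
tcp_rot: [1.0, -0.008, 0.0, 0.0]
contact_force: [0.0, 0.0, -0.2]
gripper_width: 0.008
```

Call:
step_arm(slide=[[0,0,2],[0,0,1],[0,0,0],[0,0,0]], delta_rot=[[0,0,0],[0,0,0],[0,0,0],[0,0,0]], jaw=[-1,-1,-1,-1])

```text
t: 6.78
eef_pos: [493.6, -104.6, 22.9]
tcp_rot: [1.0, -0.008, 0.0, 0.0]
contact_force: [0.5, -0.9, 3.0]
gripper_width: 0.007
```

Contact now, at about 3 N. I'll press on gently.

Call:
step_arm(slide=[[0,0,1],[0,0,1],[0,0,0],[0,0,0]], delta_rot=[[0,0,0],[0,0,0],[0,0,0],[0,0,0]], jaw=[-1,-1,-1,-1])

```text
t: 7.28
eef_pos: [493.6, -104.5, 21.0]
tcp_rot: [1.0, -0.008, 0.0, 0.0]
contact_force: [0.2, 0.5, 5.4]
gripper_width: 0.004
```

Call:
step_arm(slide=[[0,0,1],[0,0,1],[0,0,0],[0,0,0]], delta_rot=[[0,0,0],[0,0,0],[0,0,0],[0,0,0]], jaw=[-1,-1,-1,-1])

```text
t: 7.78
eef_pos: [493.6, -104.6, 19.2]
tcp_rot: [1.0, -0.008, 0.0, 0.0]
contact_force: [-0.0, 0.5, 6.3]
gripper_width: 0.006
```

Call:
step_arm(slide=[[0,0,1],[0,0,0.8],[0,0,0],[0,0,0]], delta_rot=[[0,0,0],[0,0,0],[0,0,0],[0,0,0]], jaw=[-1,-1,-1,-1])

```text
t: 8.28
eef_pos: [493.6, -104.6, 17.5]
tcp_rot: [1.0, -0.008, 0.0, 0.0]
contact_force: [-0.9, -0.0, 8.1]
gripper_width: 0.006
```

It reads about 8 N, so the pad is essentially fully down. I'll add a little and make a short trial slide toward the red stop (tool -y).

Call:
step_arm(slide=[[0,0,0.6],[0,-2,0],[0,-4,0],[0,-4,0],[0,-4,0],[0,-4,0],[0,0,0],[0,0,0]], delta_rot=[[0,0,0],[0,0,0],[0,0,0],[0,0,0],[0,0,0],[0,0,0],[0,0,0],[0,0,0]], jaw=[-1,-1,-1,-1,-1,-1,-1,-1])

```text
t: 9.28
eef_pos: [494.0, -86.5, 17.5]
tcp_rot: [1.0, -0.008, 0.0, 0.0]
contact_force: [-1.6, 1.8, 14.3]
gripper_width: 0.004
```

Run:
```python
from h import *
s=read_state();print(s['t'],s['eef_pos'],s['contact_force'])
b,w=grab('wrist','w4.png')
for f in ('w3.png','w4.png'):
  h=cv2.cvtColor(cv2.imread('pics/'+f),cv2.COLOR_BGR2HSV);m=cv2.inRange(h,(100,120,60),(125,255,255))
  print(f,cv2.boundingRect(max(cv2.findContours(m,0,2)[0],key=cv2.contourArea)))
```

```text
9.275 [493.95712447 -86.45683211  17.46393477] [-1.55991392  1.82541682 14.25885526]
w3.png (250, 241, 129, 91)
w4.png (244, 254, 140, 78)
```

The pad stays centred under the fingers in the wrist view (314 in both frames), so the stage is following freely. I'll continue.

Call:
step_arm(slide=[[0,-5,0],[0,-8,0],[0,-8,0],[0,-8,0],[0,-8,0],[0,-8,0],[0,-8,0],[0,-8,0]], delta_rot=[[0,0,0],[0,0,0],[0,0,0],[0,0,0],[0,0,0],[0,0,0],[0,0,0],[0,0,0]], jaw=[-1,-1,-1,-1,-1,-1,-1,-1])

```text
t: 10.32
eef_pos: [494.8, -26.1, 17.5]
tcp_rot: [1.0, -0.008, 0.0, 0.001]
contact_force: [-1.7, -1.1, 14.2]
gripper_width: 0.006
```

Call:
step_arm(slide=[[0,-8,0],[0,-8,0],[0,-8,0],[0,-8,0],[0,-8,0],[0,-8,0],[0,-4,0],[0,0,0]], delta_rot=[[0,0,0],[0,0,0],[0,0,0],[0,0,0],[0,0,0],[0,0,0],[0,0,0],[0,0,0]], jaw=[-1,-1,-1,-1,-1,-1,-1,-1])

```text
t: 11.32
eef_pos: [495.6, 27.0, 17.4]
tcp_rot: [1.0, -0.007, 0.0, -0.0]
contact_force: [-1.5, 1.1, 14.9]
gripper_width: 0.005
```

Run:
```python
from h import *
s=read_state();print(s['t'],s['eef_pos'],s['contact_force'])
b,w=grab('wrist','w5.png')
h=cv2.cvtColor(b,cv2.COLOR_RGB2HSV);m=cv2.inRange(h,(100,120,60),(125,255,255))
print(cv2.boundingRect(max(cv2.findContours(m,0,2)[0],key=cv2.contourArea)))
```

```text
11.325 [495.64409707  26.97682762  17.44167344] [-1.53622189  1.07425626 14.92503629]
(244, 254, 140, 78)
```

View pics/w5.png

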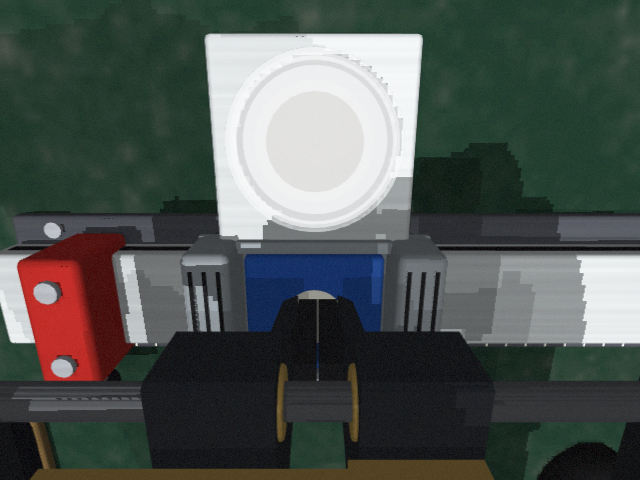

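The wrist view shows the dish undisturbed on its plate, and the pad still centred under the fingers. The red stop face at about x=125 and the stage edge at about x=183 leave a gap of about 24 mm. I'll close it slowly.

Call:
step_arm(slide=[[0,-4,0],[0,-4,0],[0,-4,0],[0,-4,0],[0,-2,0],[0,-2,0],[0,0,0]], delta_rot=[[0,0,0],[0,0,0],[0,0,0],[0,0,0],[0,0,0],[0,0,0],[0,0,0]], jaw=[-1,-1,-1,-1,-1,-1,-1])

```text
t: 12.25
eef_pos: [495.9, 46.3, 17.5]
tcp_rot: [1.0, -0.008, 0.0, 0.0]
contact_force: [-1.7, 0.2, 14.2]
gripper_width: 0.006
```

Call:
step_arm(slide=[[0,-2,0],[0,-2,0],[0,-2,0],[0,0,0]], delta_rot=[[0,0,0],[0,0,0],[0,0,0],[0,0,0]], jaw=[-1,-1,-1,-1])

```text
t: 12.75
eef_pos: [496.0, 52.3, 17.4]
tcp_rot: [1.0, -0.008, 0.0, 0.0]
contact_force: [-0.8, -0.1, 14.9]
gripper_width: 0.008
```

Call:
step_arm(slide=[[0,-2,0],[0,-2,0],[0,-2,0],[0,-2,0],[0,0,0]], delta_rot=[[0,0,0],[0,0,0],[0,0,0],[0,0,0],[0,0,0]], jaw=[-1,-1,-1,-1,-1])

```text
t: 13.38
eef_pos: [496.1, 60.4, 17.4]
tcp_rot: [1.0, -0.008, 0.0, 0.0]
contact_force: [-1.2, -0.4, 14.3]
gripper_width: 0.009
```

Call:
step_arm(slide=[[0,-2,0],[0,-1,0],[0,-1,0],[0,0,0]], delta_rot=[[0,0,0],[0,0,0],[0,0,0],[0,0,0]], jaw=[-1,-1,-1,-1])

```text
t: 13.88
eef_pos: [496.2, 64.1, 17.4]
tcp_rot: [1.0, -0.008, 0.0, 0.0]
contact_force: [-1.5, -0.7, 14.3]
gripper_width: 0.003
```

Call:
step_arm(slide=[[0,-1,0],[0,-1,0],[0,0,0]], delta_rot=[[0,0,0],[0,0,0],[0,0,0]], jaw=[-1,-1,-1])

```text
t: 14.25
eef_pos: [496.2, 66.1, 17.4]
tcp_rot: [1.0, -0.008, 0.0, 0.0]
contact_force: [-2.4, -0.5, 14.9]
gripper_width: 0.005
```

Call:
step_arm(slide=[[0,-1,0],[0,-1,0],[0,0,0]], delta_rot=[[0,0,0],[0,0,0],[0,0,0]], jaw=[-1,-1,-1])

```text
t: 14.62
eef_pos: [496.2, 66.3, 17.5]
tcp_rot: [1.0, -0.009, 0.0, 0.001]
contact_force: [-0.9, -4.2, 15.2]
gripper_width: 0.003
```

Run:
```python
from h import *
s=read_state();print(s['t'],s['eef_pos'],s['contact_force'])
b,w=grab('wrist','w6.png')
h=cv2.cvtColor(b,cv2.COLOR_RGB2HSV);m=cv2.inRange(h,(100,120,60),(125,255,255))
print(cv2.boundingRect(max(cv2.findContours(m,0,2)[0],key=cv2.contourArea)))
r=cv2.inRange(h,(0,150,60),(8,255,255));print([np.where(r[v])[0].max() for v in range(235,340,15) if r[v].any()])
cv2.imwrite('pics/w6c.png',cv2.resize(b[200:400,60:300,::-1],None,fx=2.5,fy=2.5))
```

```text
14.625 [496.21252518  66.28184507  17.46578352] [-0.94591683 -4.16041364 15.15570368]
(244, 254, 140, 78)
[np.int64(197), np.int64(186), np.int64(179), np.int64(181), np.int64(182), np.int64(184), np.int64(186)]
```

View pics/w6c.png

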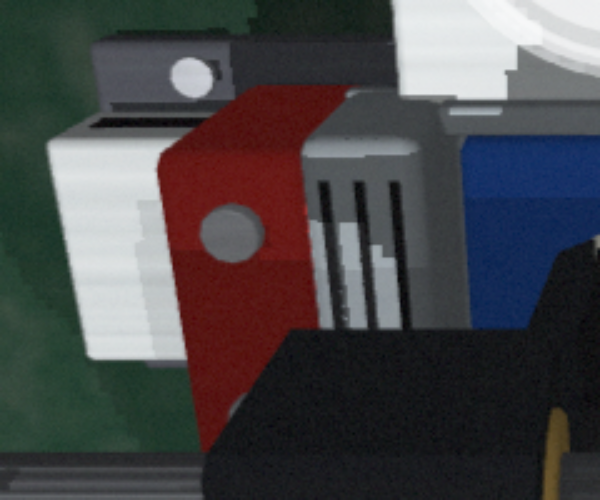

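The stage ridge is flush against the red block with no gap (boundary at crop x≈305). TCP y stalled at 66.3 with -4.2 N of push. I'll lift straight up and let the brake grip.

Call:
step_arm(slide=[[0,0,-2],[0,0,-3],[0,0,-4],[0,0,-8],[0,0,-20],[0,0,-40],[0,0,-50],[0,0,-50]], delta_rot=[[0,0,0],[0,0,0],[0,0,0],[0,0,0],[0,0,0],[0,0,0],[0,0,0],[0,0,0]], jaw=[-1,-1,-1,-1,-1,-1,-1,-1])

```text
t: 15.68
eef_pos: [495.6, 68.9, 195.1]
tcp_rot: [1.0, -0.007, -0.0, -0.0]
contact_force: [0.9, 0.3, -0.3]
gripper_width: 0.005
```

Call:
step_arm(slide=[[0,45,0],[0,50,0],[0,50,0],[0,50,0],[0,50,0],[0,50,0],[0,50,0],[0,0,0]], delta_rot=[[0,0,0],[0,0,0],[0,0,0],[0,0,0],[0,0,0],[0,0,0],[0,0,0],[0,0,0]], jaw=[-1,-1,-1,-1,-1,-1,-1,-1])

```text
t: 16.68
eef_pos: [489.5, -281.5, 193.5]
tcp_rot: [1.0, -0.011, -0.0, 0.002]
contact_force: [0.1, 0.8, -1.4]
gripper_width: 0.002
```

Run:
```python
from h import *
s=read_state();print(s['t'],s['eef_pos'],s['contact_force'])
a,p=grab('top','t7.png');h=cv2.cvtColor(a,cv2.COLOR_RGB2HSV)
m=cv2.inRange(h,(100,120,80),(125,255,255));m[:250]=0;m[300:]=0;m[:,:230]=0;m[:,400:]=0
r=cv2.minAreaRect(max(cv2.findContours(cv2.morphologyEx(m,3,np.ones((7,7))),0,2)[0],key=cv2.contourArea));print(r,ray(p,*r[0],46))
cv2.imwrite('pics/t7c.png',cv2.resize(a[130:390,170:500,::-1],None,fx=2.2,fy=2.2,interpolation=2))
```

```text
16.675 [ 489.4923656  -281.54622857  193.52979435] [ 0.06110949  0.76617464 -1.40473186]
((271.5, 274.5), (23.0, 27.0), 90.0) [494.90199818  67.94228446  46.        ]
```

View pics/t7c.png

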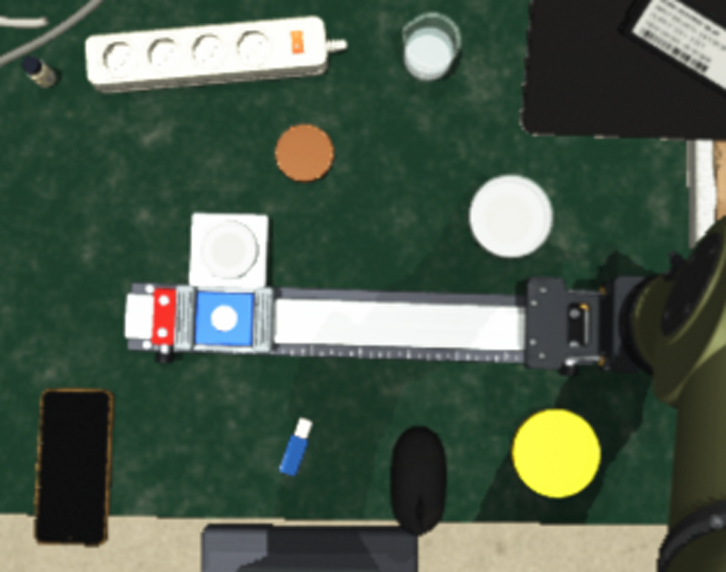

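The stage sits against the red stop with the dish centred on its plate. The bystanders in view are where they were, and the arm is clear. I'll hand in.

```bash
python3 -c "
from bench import *
print(sign_off())"
```

```text
the job is handed in; nothing more can be done
None
```

The stage now rests against the red stop with its brake released back on, and I handed the job in at about 17 s of the 40 s allowed. I pressed the blue pad fully down with the shut fingertips (about 14 N), slid the stage about 171 mm, then lifted straight off.

**Last checks:**
- **At the stop:** before lifting, the arm stalled with about 4 N of push, and the wrist picture showed no gap between the stage and the red block.
- **After letting go:** the top view shows the pad at y≈68 mm, the stage still against the stop, and the dish centred on its plate. The phone, mouse, USB stick and beaker look undisturbed. The crucible was outside that last crop, and I did not check the vial closely.
- **Robot clear:** the arm is well away from the stage, with only sensor noise on the force reading.

**Disagreements:**
- **Tool height:** the reported height put the fingertips about 30 mm lower than the pictures showed. I found the pad by touch and force instead.
- **Stop position:** the stage ended about 2.5 mm further along than the 65.5 mm I worked out from the first pictures. That is close to the 2 mm calibration error, and the stall and the picture both show contact.

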